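# Load the stage-battery charger

### The job

Set the orange-banded battery brick behind the row of three blue-banded ones, in line, and use it to push the whole row as one straight block into the charging dock until the catches snap shut behind it and the sprung contact holds all four pressed together. Slide the three blue ones, do not lift them or let the row break up or buckle; find the end by feel and press no harder than needed, and leave the cans, microphone, tape and screwdriver alone.

Things in the scene. Friction and masses are not known exactly. Their poses are not given: they have to be found in the camera images.
- dock: Charging dock, fixed. Origin on the table, centre of the mouth, where the straight lane begins; x runs along the lane, inwards; z up. From x = 0 to 280 mm two aluminium rails 9 mm high, 8 mm thick, 55 mm apart inside; before x = 0 yellow wings 16 mm high widen from 53 to 87 mm apart at x = -45 mm. Bricks slide on the table itself. A black charging head sits on the rails.
- lane (a point): Point on the table in the lane's centre, 120 mm past the mouth. The head's dark side beams lie on the rails here: tops 20 mm above the table, out to 46 mm either side of the centre; keep fingers above them. Two red sprung catches on them (11 to 20 mm high) yield inwards at a few N and snap in behind brick4's rear face; they hold it 40 to 100 mm past the mouth.
- lane_end (a point): Mid-point of where the head's sprung copper plate can be. The head is clamped anywhere in a 60 mm range along the lane, setting not given (plate at rest 213 to 273 mm past the mouth). Plate: 4.5 N to move, 1.3 N/mm, 25 mm travel. Catches snap at 4 to 6 mm (10 to 12 N at the plate; sliding friction, 2 to 8 N for four bricks, adds to it). Over 25 N between bricks damages them.
- brick1: First battery brick, grey block standing upright, 44 mm along its own x, 50 mm along its own y, 70 mm tall, 0.10 to 0.21 kg, brass contacts on its x faces; origin at the centre of its underside. Blue band. Stands in or just before the dock's mouth, its x roughly along the lane.
- brick2: Second battery brick, grey block standing upright, 44 mm along its own x, 50 mm along its own y, 70 mm tall, 0.10 to 0.21 kg, brass contacts on its x faces; origin at the centre of its underside. Blue band. Stands right behind brick1 (gap about 2 mm).
- brick3: Third battery brick, grey block standing upright, 44 mm along its own x, 50 mm along its own y, 70 mm tall, 0.10 to 0.21 kg, brass contacts on its x faces; origin at the centre of its underside. Blue band. Stands right behind brick2 (gap about 2 mm).
- brick4: Fourth battery brick, grey block standing upright, 44 mm along its own x, 50 mm along its own y, 70 mm tall, 0.10 to 0.21 kg, brass contacts on its x faces; origin at the centre of its underside. Orange band. Stands apart from the row.
- can_a: red-banded full drinks can, 66 mm across, 115 mm tall, standing; origin at the centre of its underside. A bystander.
- can_b: blue-banded full drinks can, same size, standing; origin at the centre of its underside. A bystander.
- can_c: plain silver empty drinks can, same size, standing; origin at the centre of its underside. A bystander.
- tape: black roll of tape lying flat, 100 mm across, 48 mm high; origin at the centre of its underside. A bystander.
- driver: screwdriver lying along its own x. A bystander.
- mic: black handheld microphone with a round steel head, lying along its own x, about 205 mm long, 48 mm thick. A bystander.
Things that resemble listed ones, but are neither listed nor needed, are in the scene too. Leave any turquoise look-alike of the brick3 alone.

How it is judged (in metres and radians):
On the way:
1. the orange brick stands or is held close behind the third one, in line with it, on the table (distance between brick4 and brick3 below 0.05 m and angle between the x axis of brick4 and the x axis of brick3, either way round below 0.2 rad and x of brick4 in the frame of brick3 below -0.04 m), for 0.1 s.
At the end, for the whole second after the job is handed in: All four bricks upright and at rest on the table in the lane, in order 1 to 4, within 8 mm of its centre line, neighbours within 48 mm, each pressing on the next with over 2.2 N with the robot clear; brick4 over 50 mm past the mouth, the others over 90 mm (centres) (contact force between brick1 and brick2 above 2.2 N and contact force between brick2 and brick3 above 2.2 N and contact force between brick3 and brick4 above 2.2 N and y of brick1 in the frame of dock between -0.008 and 0.008 m and angle between each of brick1, brick2, brick3, brick4's own z axis and vertical below 0.1 rad and height (world z) of each of brick1, brick2, brick3, brick4 below 0.006 m and linear speed of each of brick1, brick2, brick3, brick4 below 0.01 m/s and y of brick2 in the frame of dock between -0.008 and 0.008 m and y of brick3 in the frame of dock between -0.008 and 0.008 m and y of brick4 in the frame of dock between -0.008 and 0.008 m and x of brick4 in the frame of dock above 0.05 m and distance between brick1 and brick2 below 0.048 m and x of each of brick1, brick2, brick3 in the frame of dock above 0.09 m and distance between brick2 and brick3 below 0.048 m and distance between brick3 and brick4 below 0.048 m); the robot touches nothing.
It fails at once if bricks are pressed together with more than 25 N (contact force between brick1 and brick2 above 25 N or contact force between brick2 and brick3 above 25 N or contact force between brick3 and brick4 above 25 N).
It fails at once if the row of blue bricks breaks up (neighbours over 56 mm apart, centre to centre) (distance between brick1 and brick2 above 0.056 m or distance between brick2 and brick3 above 0.056 m).
It fails at once if the row buckles (neighbouring blue bricks over 0.35 rad out of line) (angle between the x axis of brick1 and the x axis of brick2, either way round above 0.35 rad or angle between the x axis of brick2 and the x axis of brick3, either way round above 0.35 rad).
It fails at once if a blue brick is lifted more than 12 mm or tipped over 0.3 rad (height (world z) of any of brick1, brick2, brick3 above 0.012 m or angle between any of brick1, brick2, brick3's own z axis and vertical above 0.3 rad).
It fails at once if a bystander is moved more than 30 mm (distance of any of can_a, can_b, can_c, tape, driver, mic from where it was at the start of the episode above 0.03 m).
It also fails if it takes over 72 s, if anything falls off the work surface, if the arm or the gripper's body presses on something with over 40 N, if the wrist force passes 120 N, or if a joint passes its speed limit or range.

### The arm

A 6-joint arm with a two-finger parallel gripper is mounted at the origin on the work surface. World frame = base frame: x ahead of the robot, y to its left, z up, the work surface at z = 0. Lengths are in mm, angles in rad, forces in N, time in s.
With the tool pointing down it reaches from about 300 to 775 mm from the base axis. Payload 14.6 kg.
Tool frame: the origin (TCP) lies on the centre line of the jaws, within the pads' length; the fingertips stand 8 mm ahead of it and the grasp point (between the pads) lies 11 mm behind it; z points along the fingers, y is the direction in which the jaws open and shut (so a half turn about z gives the same grasp; the last joint's range is limited). The gripper opens to 94 mm and grips with 3 to 60 N. Pads are 16 mm wide; open, the fingers measure 119 mm over their backs; the gripper's body (75 mm by 177 mm) begins 78 mm behind the grasp point.
Start: joints at [1.092, 0.3, 1.521, -0, 1.321, -0.067], TCP at [220.139, 504.012, 213.446] pointing down, gripper open.
Joint ranges: [-3.03, 3.03], [-0.79, 2.21], [0.23, 2.52], [-1.04, 4.18], [0, 3.07], [-2.55, 2.55]. Speed limits (rad/s): [2.22, 2.22, 2.57, 3.14, 3.14, 3.14].

### API

Orientations are given as [roll, pitch, yaw] about the fixed x, y, z axes, in that order (R = Rz(yaw) Ry(pitch) Rx(roll)).
In Python, from cell import read_state, cams, manip gives the robot as it stands.
- The arm moves only by the shell command python3 -m handwheel 'ROWS' [OPENING] [FORCE]. ROWS is JSON, a list of rows, each a list of 4 numbers: the shift along the tool's x, y, z in m, then the turn about the tool's z in degrees. In form: [[dx, dy, dz, turn], ...]. A call has 1 to 5 rows; each row is the pose to reach, as a shift and turn from the pose measured when the call began, along the tool's axes at that moment; what a row does not reach only later rows make up. A row lasts 1/8 s, in which the tool goes at most 62.5 mm and 10.7 degrees, less where a joint would pass 70% of its speed; a pose out of reach is approached as far as the arm can. A call with a gripper value outside its range is refused whole. OPENING is the closure, from 0 (fully open) to 1 (shut), set as the call begins (- or left out, the last holds). The fingers move at their own pace and stop on an object; FORCE is the grip in N (left out, the last holds). Time passes only in rows, so rows that repeat a pose let the fingers close. It gives the time, the measured TCP pose, the force and the opening at its end, in the units of the state.
- read_state(): the state, without advancing time (a new reading comes with each control period).
- cams.camera(name): name is "side" or "top"; returns the picture (400x640x3 uint8, red, green, blue); there is no depth.
- cams.get_calibration(name): a dict with "vertical_fov" (degrees; the focal length in pixels is half the picture's height over the tangent of half this angle, whatever the lens; pixels are square), "cx", "cy" (the principal point, pixels), "dist_coeffs" ([k1, k2, p1, p2, k3] as OpenCV has them; the pictures are not rectified), "R" (3x3) and "t" (3): a world point X has camera coordinates R X + t. Camera axes: x right, y down, z forward; pixel columns grow to the right and rows downward; lengths in mm; the calibration is good to about 2 mm. A picture is of the moment at which its call begins. get_calibration takes no time and is no camera call.
- manip.sign_off(): hands the job in, once; it reports no verdict.
The state is a dict: "clock": time; "joints": joint angles; "qd": joint speeds; "effort": joint torques, N m; "eef_pos": TCP position; "eef_rot": TCP orientation; "wrist_force": force on the tool from outside, world axes, zero at the start; "moment": the same for the moment, N m; "finger_gap": finger opening in mm.
Only numpy, scipy, OpenCV 4.12 (cv2) and the standard library are available. Lean on these libraries where they do the work, as an engineer would, in place of code of your own. Each camera call takes 0.05 s, during which the arm holds its last target. There are 200 camera calls.

## Working session

There is one attempt and no reset: what is moved stays moved. The work goes in short steps, Python scripts to look and compute and a shell command to move; the robot and the scene stay as the last step left them, time stands still between calls to the robot, and variables do not carry over. Pictures are saved under pics/ and viewed, about 8 in all and at most 12, crops included, and the job is handed in when it is done.

```bash
mkdir -p pics; ls; python3 - <<'E'
from cell import read_state, cams
import cv2
for n in("top","side"):
    cv2.imwrite(f"pics/{n}0.png",cams.camera(n)[:,:,::-1]); c=cams.get_calibration(n); print(n,c)
print(read_state())
E
```

```text
pics
top {'vertical_fov': 46.743593894740556, 'cx': 324.6898719874006, 'cy': 206.124803981163, 'dist_coeffs': array([-0.10918343,  0.        ,  0.        ,  0.        ,  0.        ]), 'R': array([[ 0.02674368, -0.99956748, -0.01223249],
       [-0.99443547, -0.02535505, -0.10225077],
       [ 0.10189639,  0.01489898, -0.99468344]]), 't': array([ -39.69340416,  550.18389956, 1084.5037532 ])}
side {'vertical_fov': 55.92278540147425, 'cx': 317.9681767069989, 'cy': 196.4190608483927, 'dist_coeffs': array([-0.030582,  0.      ,  0.      ,  0.      ,  0.      ]), 'R': array([[ 0.81640051, -0.57736385, -0.01188267],
       [-0.4302051 , -0.59433168, -0.67948026],
       [ 0.38524509,  0.55984002, -0.73359755]]), 't': array([-484.77700465,  246.77915465,  840.35175416])}
{'clock': 0.1, 'joints': array([ 1.09236788e+00,  3.00391476e-01,  1.52154414e+00,  2.77934651e-05,
        1.32071774e+00, -6.65722843e-02]), 'qd': array([ 0.00121434, -0.00042926, -0.00203073, -0.00026599, -0.00135745,
        0.00093862]), 'effort': array([ 6.65249881e-04, -5.32644331e+01, -3.53281903e+01,  7.09518045e-02,
        2.34580290e-02, -9.16259683e-05]), 'eef_pos': array([220.0415055 , 503.80093188, 212.9456347 ]), 'eef_rot': array([-3.14053609e+00, -9.74233185e-05,  2.72972954e+00]), 'wrist_force': array([-0.87369318, -0.98314264, -0.10759518]), 'moment': array([ 0.01222393,  0.02881967, -0.00333388]), 'finger_gap': 94.12785831047296}
```

View pics/top0.png

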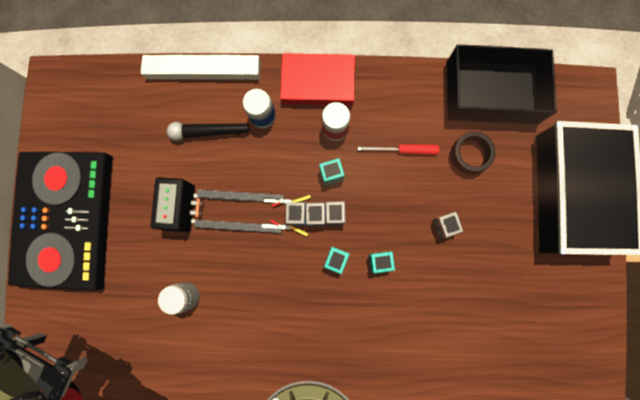

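View pics/side0.png

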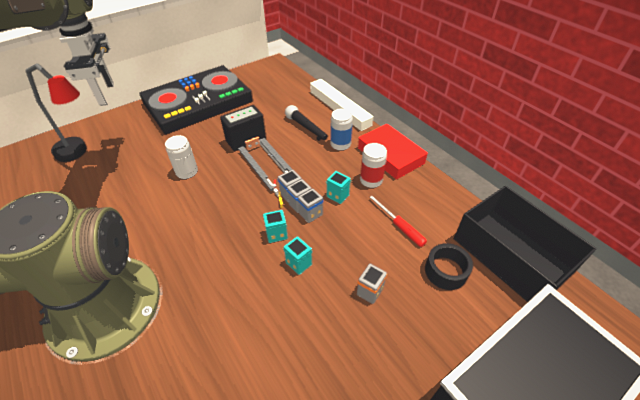

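The top view shows the row at about (295–345, 213), with the lane running left along world +y to the head at (175, 205). The orange brick is at (450, 225), and the turquoise look-alikes are at (332,170), (336,261) and (382,262). I'll enlarge these areas.

```bash
cat > h.py <<'E'
import numpy as np, cv2
from cell import cams, read_state
def ray(n,uv,z):
    "pixel -> world point at height z (mm)"
    c=cams.get_calibration(n); f=200/np.tan(np.radians(c['vertical_fov'])/2)
    K=np.array([[f,0,c['cx']],[0,f,c['cy']],[0,0,1]])
    p=cv2.undistortPoints(np.array(uv,float).reshape(-1,1,2),K,c['dist_coeffs']).reshape(-1,2)
    d=np.c_[p,np.ones(len(p))]@c['R']; o=-c['R'].T@c['t']
    z=np.broadcast_to(z,len(p))
    return o+d*((z-o[2])/d[:,2])[:,None]
def proj(n,X):
    c=cams.get_calibration(n); f=200/np.tan(np.radians(c['vertical_fov'])/2)
    K=np.array([[f,0,c['cx']],[0,f,c['cy']],[0,0,1]])
    return cv2.projectPoints(np.array(X,float).reshape(-1,1,3),cv2.Rodrigues(c['R'])[0],c['t'],K,c['dist_coeffs'])[0].reshape(-1,2)
def crop(im,u0,v0,u1,v1,s):
    return cv2.resize(im[v0:v1,u0:u1],None,fx=s,fy=s,interpolation=cv2.INTER_CUBIC)
E
python3 - <<'E'
from h import *
t=cv2.imread('pics/top0.png'); s=cv2.imread('pics/side0.png')
o=np.zeros((600,800,3),np.uint8)
o[:350]=crop(t,190,180,350,250,5)
o[350:600,:300]=crop(t,430,205,480,246,6)[:250,:300]
o[350:600,310:800]=crop(s,240,130,338,225,5)[100:350,:490]
cv2.imwrite('pics/c1.png',o)
E
```

```text
Traceback (most recent call last):
ValueError: could not broadcast input array from shape (246,300,3) into shape (250,300,3)
```

```bash
python3 - <<'E'
from h import *
t=cv2.imread('pics/top0.png'); s=cv2.imread('pics/side0.png')
o=np.zeros((600,800,3),np.uint8)
o[:350]=crop(t,190,180,350,250,5)
o[350:596,:300]=crop(t,430,205,480,246,6)
o[350:600,310:800]=crop(s,240,130,338,225,5)[100:350,:490]
cv2.imwrite('pics/c1.png',o)
E
```

```text
(no output)
```

View pics/c1.png

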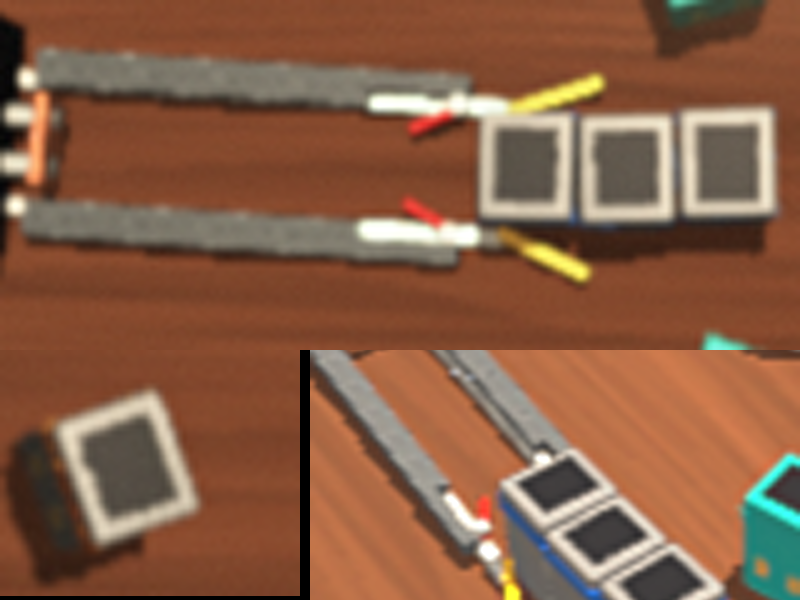

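```bash
cat > m.py <<'E'
from h import *
T=lambda p,z,u0=190,v0=180,s=5: ray("top",(np.array(p,float)+.5)/s-.5+[u0,v0],z)[:,:2]
B=T([[40,50],[468,77],[25,235],[455,265]],20)
print("beam",B.round(1))
a=(B[0]+B[2])/2; b=(B[1]+B[3])/2
d=(a-b)/np.linalg.norm(a-b); print("dir deg",np.degrees(np.arctan2(d[1],d[0])),"width",np.linalg.norm(B[0]-B[2]),np.linalg.norm(B[1]-B[3]))
W=T([[510,107],[500,235],[605,80],[590,275]],16); print("wing",W.round(1), np.linalg.norm(W[0]-W[1]),np.linalg.norm(W[2]-W[3]))
m=(W[0]+W[1])/2; n=np.array([-d[1],d[0]])
mouth=b+d*np.dot(m-b,d); print("mouth",mouth)
def lane(p): return np.c_[(p-mouth)@d,(p-mouth)@n]
print("wing lane",lane(W).round(1)); print("beam lane",lane(B).round(1))
print("plate",lane(T([[38,95],[38,180]],20)).round(1))
for k,c in {1:[[480,113],[575,113],[572,218],[480,215]],2:[[580,115],[672,115],[673,220],[580,220]],3:[[682,110],[772,108],[775,213],[688,218]]}.items():
    P=T(c,70);print(k,P.mean(0).round(1),lane(P.mean(0)[None]).round(1),np.linalg.norm(np.roll(P,1,0)-P,axis=1).round(1), lane(P).round(1).tolist())
P=T([[155,42],[197,158],[103,195],[58,75]],70,430,205,6)
e=np.roll(P,-1,0)-P
print(4,P.mean(0).round(1),np.linalg.norm(e,axis=1).round(1),np.degrees(np.arctan2(e[:,1],e[:,0])).round(1),P.round(1))
E
python3 m.py
```

```text
beam [[584.7 288.4]
 [576.5  76.4]
 [493.5 290.9]
 [484.9  79.5]]
dir deg 87.7194652320638 width 91.21106676654799 91.57659360758501
wing [[562.7  55.8]
 [500.2  58.5]
 [577.2   9.9]
 [482.   14.3]] 62.57430196017202 95.21363601363741
mouth [529.87753759  57.23068965]
wing lane [[ -0.1 -32.9]
 [  0.1  29.7]
 [-45.4 -49.1]
 [-44.8  46.1]]
beam lane [[233.2 -45.6]
 [ 21.  -45.8]
 [232.   45.6]
 [ 20.4  45.8]]
plate [[232.  -23.3]
 [228.   18.3]]
1 [530.1  42.4] [[-14.8  -0.8]] [47.4 44.1 48.7 42.6] [[8.6, -23.4], [-35.4, -26.2], [-37.5, 22.5], [5.1, 23.9]]
2 [530.   -3.6] [[-60.8  -2.6]] [48.7 42.6 48.7 42.9] [[-37.8, -25.4], [-80.3, -28.2], [-84.0, 20.3], [-41.2, 23.1]]
3 [533.7 -51.1] [[-108.1   -8.1]] [50.2 41.7 48.7 40.2] [[-84.8, -30.8], [-126.3, -34.5], [-130.7, 14.0], [-90.8, 18.9]]
4 [ 512.2 -319.3] [47.5 39.7 49.2 40.4] [-159.7  112.3   21.1  -70.1] [[ 541.7 -329.8]
 [ 497.2 -346.2]
 [ 482.1 -309.5]
 [ 528.  -291.8]]
```

Beam width (91 mm versus 92), the 45 mm wing length and the brick sizes all match the given dimensions. Brick4 is at (512, -319) with its x axis at about 111°. I'll travel there at height.

```bash
cat > d.py <<'E'
# d.py X Y Z PSIdeg : shift/turn in tool axes to a tool-down target; prints state too
import sys; from h import *
from scipy.spatial.transform import Rotation as Ro
s=read_state(); R=Ro.from_euler('xyz',s['eef_rot']).as_matrix()
print('t %.2f'%s['clock'],'pos',s['eef_pos'].round(1),'psi %.1f'%np.degrees(s['eef_rot'][2]),'F',s['wrist_force'].round(1),'M',s['moment'].round(2),'gap %.1f'%s['finger_gap'],'q',s['joints'].round(2))
m=np.array([529.9,57.2]);a=np.radians(87.7);d=np.array([np.cos(a),np.sin(a)]);n=np.array([-d[1],d[0]])
print('lane',((s['eef_pos'][:2]-m)@d).round(1),((s['eef_pos'][:2]-m)@n).round(1))
v=list(map(float,sys.argv[1:]))
if v:
    if 'L' in sys.argv: pass
    print('shift mm',(R.T@(np.array(v[:3])-s['eef_pos'])).round(1),'turn %.1f'%(np.degrees(s['eef_rot'][2])-v[3]))
E
python3 -m handwheel '[[-0.04,-0.042,0,9],[-0.08,-0.084,0,18],[-0.12,-0.126,0,27],[-0.16,-0.168,0,36],[-0.2,-0.21,0,45]]' 0; python3 d.py 512 -319 160 111
```

```text
clock: 0.72
eef_pos: [319.4, 229.6, 213.1]
eef_rot: [-3.141, 0.001, 1.94]
wrist_force: [1.3, 0.0, 0.7]
finger_gap: 94.1
t 0.72 pos [319.4 229.6 213.1] psi 111.1 F [1.3 0.  0.7] M [-0.05 -0.01  0.01] gap 94.1 q [ 0.53 -0.06  1.92 -0.    1.28  0.16]
lane 163.8 217.2
shift mm [-581.1  -18.1   53.5] turn 0.1
```

```bash
python3 -m handwheel '[[-0.058,-0.002,0,0],[-0.116,-0.004,0,0],[-0.174,-0.006,0,0],[-0.232,-0.008,0,0],[-0.29,-0.009,0,0]]' >/dev/null; python3 -m handwheel '[[-0.058,-0.002,0,0],[-0.116,-0.004,0,0],[-0.174,-0.006,0.01,0],[-0.232,-0.008,0.03,0],[-0.288,-0.009,0.05,0]]' >/dev/null;python3 d.py 512 -319 150 111
python3 - <<'E'
from h import *
im=cams.camera("top")[:,:,::-1].copy(); s=cams.camera("side")[:,:,::-1].copy()
o=np.zeros((400,800,3),np.uint8); o[:,:400]=crop(im,400,175,500,275,4); o[:,400:]=crop(s,310,200,410,300,4); cv2.imwrite('pics/c2.png',o)
E
```

```text
t 1.98 pos [ 511.3 -320.   162.6] psi 111.1 F [ 0.5  0.3 -0. ] M [-0.04 -0.03 -0.01] gap 93.8 q [-0.62  0.46  1.42 -0.    1.26 -0.99]
lane -377.7 3.4
shift mm [ 0.7  1.  12.6] turn 0.1
```

View pics/c2.png

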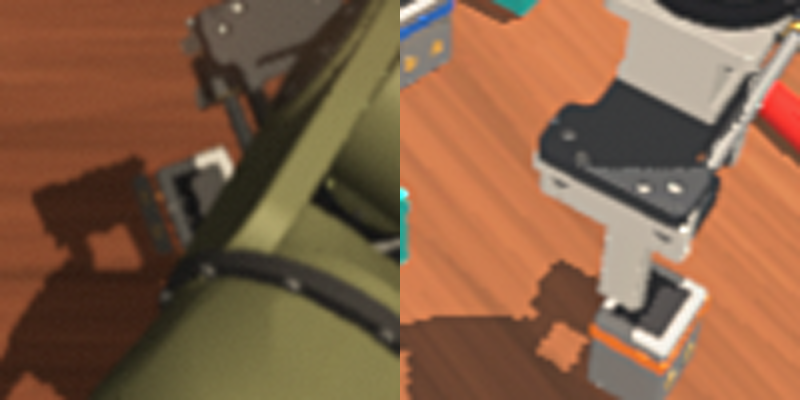

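The side view shows the jaws straddling the orange brick. I'll descend to z = 38 and grip with moderate force.

```bash
python3 -m handwheel '[[0,0.001,0.04,0],[0,0.001,0.08,0],[0,0.001,0.115,0],[0,0.001,0.1245,0],[0,0.001,0.1245,0]]' 0; python3 d.py;python3 -m handwheel '[[0,0,0,0],[0,0,0,0],[0,0,0,0],[0,0,0,0],[0,0,0,0]]' 1 25 >/dev/null; python3 d.py 512 -319 55 111
```

```text
clock: 2.7
eef_pos: [510.8, -320.6, 35.2]
eef_rot: [-3.138, -0.004, 1.936]
wrist_force: [1.0, -0.2, -0.5]
finger_gap: 93.9
t 2.70 pos [ 510.8 -320.6   35.2] psi 110.9 F [ 1.  -0.2 -0.5] M [-0.02  0.03  0.01] gap 93.9 q [-0.62  0.61  1.51 -0.    1.02 -0.99]
lane -378.3 3.9
t 3.33 pos [ 510.9 -320.7   35.3] psi 110.9 F [-0.5 -0.   0.6] M [-0.01  0.07  0.02] gap 50.0 q [-0.62  0.61  1.51 -0.    1.02 -0.99]
lane -378.4 3.8
shift mm [  1.3   1.6 -19.7] turn -0.1
```

```bash
python3 -m handwheel '[[0,0,-0.01,0],[0,0,-0.02,0],[0,0,-0.02,6],[0,0,-0.02,12],[0,0,-0.02,17.9]]' >/dev/null; python3 d.py 536.5 -112 55 93
```

```text
t 3.95 pos [ 511.2 -320.8   56.1] psi 92.8 F [ 0.5 -0.1 -0.2] M [ 0.    0.04 -0.02] gap 49.8 q [-0.62  0.59  1.5  -0.    1.06 -0.67]
lane -378.5 3.6
shift mm [207.3  35.7   1.3] turn -0.2
```

```bash
python3 -m handwheel '[[0.045,0.008,0,0],[0.09,0.016,0,0],[0.135,0.024,0,0],[0.18,0.031,0,0],[0.207,0.0357,0,0]]' >/dev/null; python3 -m handwheel '[[0,0,0,0],[0,0,0,0]]'>/dev/null; python3 d.py 536.5 -112 55 93
python3 - <<'E'
from h import *
im=cams.camera("top")[:,:,::-1].copy(); s=cams.camera("side")[:,:,::-1].copy()
o=np.zeros((500,800,3),np.uint8); o[:,:400]=crop(im,290,170,390,295,4)[:500]; o[:,400:]=crop(s,270,150,370,275,4); cv2.imwrite('pics/c3.png',o)
E
```

```text
t 4.83 pos [ 537.  -111.1   57.7] psi 92.9 F [ 0.4 -0.3 -0.7] M [-0.1   0.1   0.04] gap 50.1 q [-0.27  0.48  1.67  0.    1.   -0.32]
lane -167.9 -13.8
shift mm [-0.9 -0.5  2.7] turn -0.1
```

View pics/c3.png

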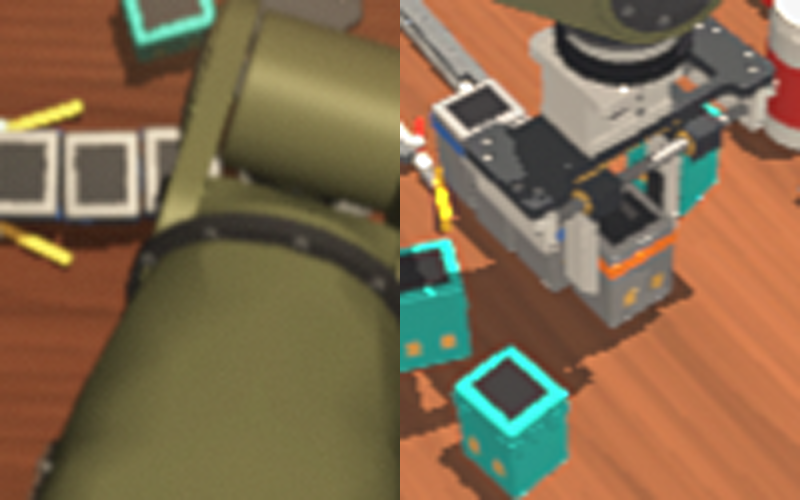

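```bash
python3 -m handwheel '[[0,0,0.007,0],[0,0,0.014,0],[0,0,0.0195,0],[0,0,0.021,0],[0,0,0.021,0]]'>/dev/null; python3 d.py;  python3 -m handwheel '[[0,0,0.0005,0],[0,0,0.001,0],[0,0,0.001,0]]'>/dev/null; python3 d.py 536.2 -104 35 93
```

```text
t 5.55 pos [ 536.7 -111.4   36.3] psi 92.9 F [-0.7  0.2 -0.3] M [-0.07  0.07 -0.03] gap 50.0 q [-0.27  0.51  1.68  0.    0.96 -0.32]
lane -168.2 -13.6
t 5.92 pos [ 536.7 -111.4   35.3] psi 92.9 F [-0.1  0.3 -0.2] M [-0.08  0.06 -0.02] gap 49.8 q [-0.27  0.51  1.68  0.    0.95 -0.32]
lane -168.2 -13.6
shift mm [ 7.4 -0.2  0.3] turn -0.1
```

Brick4 is down in line, 10–15 mm behind brick3. Next I'll slide it forward gently until it touches.

```bash
python3 -m handwheel '[[0.003,0,0,0],[0.006,0,0,0],[0.009,0,0,0],[0.011,0,0,0],[0.013,0,0,0]]'>/dev/null; python3 d.py;  python3 -m handwheel '[[0.002,0,0,0],[0.004,0,0,0],[0.006,0,0,0],[0.006,0,0,0]]'>/dev/null; python3 d.py
python3 - <<'E'
from h import *
s=cams.camera("side")[:,:,::-1].copy();im=cams.camera("top")[:,:,::-1].copy()
o=np.zeros((540,800,3),np.uint8); o[:,:500]=crop(s,260,150,360,258,5); o[:360,500:]=crop(im,270,170,345,260,4);cv2.imwrite('pics/c4.png',o)
E
```

```text
t 6.55 pos [536.1 -98.3  35.4] psi 92.9 F [-0.1  0.2 -0.7] M [-0.05  0.08 -0.02] gap 49.9 q [-0.25  0.5   1.69  0.    0.95 -0.3 ]
lane -155.1 -12.4
t 7.05 pos [535.8 -92.2  35.3] psi 92.9 F [ 0.7 -0.2 -0.8] M [-0.12  0.07 -0.04] gap 50.0 q [-0.24  0.5   1.69  0.    0.95 -0.29]
lane -149.0 -11.9
```

View pics/c4.png

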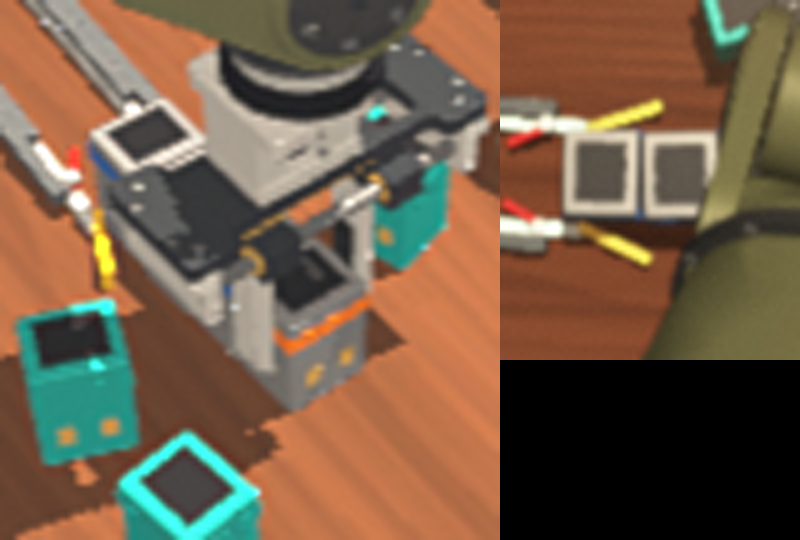

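The orange brick is in line and near contact, and brick1's front edge is still at top-view column 286, so it hasn't moved. I'll push on.

```bash
python3 -m handwheel '[[0.003,0,0,0],[0.006,0,0,0],[0.009,0,0,0],[0.012,0,0,0],[0.015,0,0,0]]'>/dev/null; python3 d.py; python3 -m handwheel '[[0.004,0.0002,0,0.3],[0.008,0.0005,0,0.6],[0.012,0.001,0,0.9],[0.016,0.0015,0,1.2],[0.02,0.002,0,1.5]]'>/dev/null; python3 d.py
```

```text
t 7.78 pos [535.1 -77.1  35.4] psi 92.9 F [ 1.1 -2.4 -1.3] M [-0.45 -0.06 -0.06] gap 50.0 q [-0.21  0.5   1.7   0.    0.95 -0.26]
lane -134.0 -10.6
t 8.40 pos [535.9 -57.   35.4] psi 91.3 F [-1.5 -5.3  0.1] M [-0.9   0.43  0.16] gap 50.1 q [-0.17  0.49  1.71  0.    0.94 -0.2 ]
lane -113.8 -10.5
```

```bash
python3 -m handwheel '[[0.005,-0.0012,0,0.3],[0.01,-0.0022,0,0.6],[0.015,-0.003,0,0.9],[0.02,-0.0038,0,1.2],[0.025,-0.0045,0,1.5]]'>/dev/null; python3 d.py
python3 - <<'E'
from h import *
s=cams.camera("side")[:,:,::-1].copy();im=cams.camera("top")[:,:,::-1].copy()
o=np.zeros((540,800,3),np.uint8); o[:,:500]=crop(s,240,130,340,238,5); o[:360,500:]=crop(im,260,170,335,260,4);cv2.imwrite('pics/c5.png',o)
E
```

```text
t 9.03 pos [530.7 -31.7  35.4] psi 89.8 F [ 0.1 -3.4 -1.9] M [-0.54  0.05 -0.01] gap 50.1 q [-0.13  0.48  1.73  0.    0.94 -0.13]
lane -88.8 -4.3
```

View pics/c5.png

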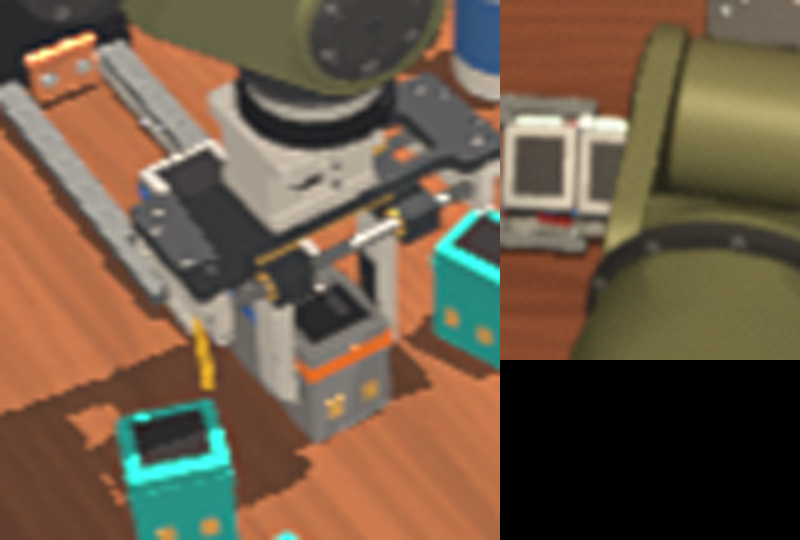

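Brick1 is in the lane past the catch at right-crop (550,220), and the row is straight. Continuing.

```bash
python3 -m handwheel '[[0.005,-0.0003,0,0.3],[0.01,-0.0006,0,0.6],[0.015,-0.001,0,0.9],[0.02,-0.0013,0,1.2],[0.025,-0.0015,0,1.4]]'>/dev/null; python3 d.py; python3 -m handwheel '[[0.005,-0.0002,0,0.2],[0.01,-0.0004,0,0.4],[0.015,-0.0006,0,0.6],[0.02,-0.0007,0,0.7],[0.025,-0.0008,0,0.7]]'>/dev/null; python3 d.py
```

```text
t 9.75 pos [529.2  -6.1  35.4] psi 88.4 F [ 0.5 -2.3 -0.6] M [-0.61  0.01 -0.01] gap 49.6 q [-0.08  0.48  1.73  0.    0.93 -0.05]
lane -63.3 -1.8
t 10.38 pos [529.1  19.3  35.5] psi 87.7 F [-0.4 -3.4 -1.7] M [-0.56 -0.06 -0.04] gap 49.7 q [-0.03  0.48  1.73  0.    0.93  0.01]
lane -37.9 -0.7
```

```bash
python3 -m handwheel '[[0.005,0,0,0],[0.01,0,0,0],[0.015,0,0,0],[0.02,0,0,0],[0.025,0,0,0]]'>/dev/null; python3 d.py; python3 -m handwheel '[[0.005,0,0,0],[0.01,0,0,0],[0.015,0,0,0],[0.02,0,0,0],[0.025,0,0,0]]'>/dev/null; python3 d.py; python3 -m handwheel '[[0.005,0,0,0],[0.01,0,0,0],[0.015,0,0,0],[0.02,0,0,0],[0.025,0,0,0]]'>/dev/null; python3 d.py
```

```text
t 11.00 pos [530.   44.6  35.5] psi 87.7 F [-0.3 -2.7 -0.8] M [-0.53  0.06 -0.01] gap 50.0 q [0.01 0.48 1.73 0.   0.94 0.05]
lane -12.6 -0.6
t 11.62 pos [531.   69.9  35.5] psi 87.7 F [-0.4 -1.3 -1. ] M [-0.57  0.08  0.04] gap 50.0 q [0.06 0.49 1.72 0.   0.94 0.1 ]
lane 12.8 -0.6
t 12.25 pos [532.   95.3  35.5] psi 87.7 F [-0.1 -2.7 -0.1] M [-0.49  0.09 -0.03] gap 49.7 q [0.11 0.5  1.7  0.   0.95 0.15]
lane 38.1 -0.6
```

Sliding force is about 3 N. I'll slow down and feel for the plate, which I expect at lane x of roughly 60–80.

```bash
python3 -m handwheel '[[0.003,0,0,0],[0.006,0,0,0],[0.009,0,0,0],[0.012,0,0,0],[0.015,0,0,0]]'>/dev/null; python3 d.py; python3 -m handwheel '[[0.002,0,0,0],[0.004,0,0,0],[0.006,0,0,0]]'>/dev/null; python3 d.py; python3 -m handwheel '[[0.002,0,0,0],[0.004,0,0,0]]'>/dev/null; python3 d.py
python3 - <<'E'
from h import *
s=cams.camera("side")[:,:,::-1].copy();im=cams.camera("top")[:,:,::-1].copy()
o=np.zeros((540,800,3),np.uint8); o[:,:500]=crop(s,210,90,310,198,5); o[:360,500:]=crop(im,180,170,255,260,4);cv2.imwrite('pics/c6.png',o)
E
```

```text
t 12.88 pos [532.6 110.4  35.5] psi 87.7 F [-0.6 -2.5 -1.7] M [-0.55  0.06  0.02] gap 49.6 q [0.14 0.5  1.69 0.   0.95 0.17]
lane 53.3 -0.5
t 13.25 pos [532.8 116.5  35.5] psi 87.7 F [-1.5 -3.1 -1.2] M [-0.56  0.07  0.02] gap 49.7 q [0.15 0.51 1.69 0.   0.95 0.19]
lane 59.4 -0.5
t 13.50 pos [532.9 120.7  35.5] psi 87.7 F [-0.7 -2.5 -1.4] M [-0.5   0.08  0.01] gap 50.0 q [0.15 0.51 1.68 0.   0.95 0.19]
lane 63.5 -0.5
```

View pics/c6.png

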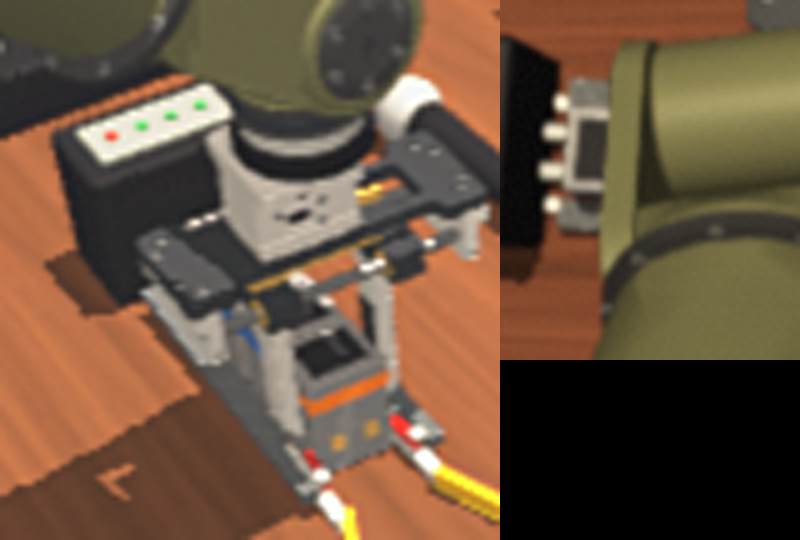

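Brick1 now reaches the plate and the red catches still lie against brick4's sides. From here I'll use 1 mm steps.

```bash
for i in 1 2; do :; done; python3 -m handwheel '[[0.001,0,0,0],[0.002,0,0,0]]'>/dev/null; python3 d.py; python3 -m handwheel '[[0.001,0,0,0],[0.002,0,0,0]]'>/dev/null; python3 d.py;  python3 -m handwheel '[[0.001,0,0,0],[0.002,0,0,0]]'>/dev/null; python3 d.py
```

```text
t 13.85 pos [533.1 122.8  35.5] psi 87.7 F [-0.4 -2.1 -1.2] M [-0.48  0.07 -0.01] gap 50.1 q [0.16 0.51 1.68 0.   0.95 0.2 ]
lane 65.7 -0.5
t 14.10 pos [533.2 124.3  35.5] psi 87.8 F [ 0.1 -8.8  0.1] M [-1.44  0.04  0.05] gap 50.4 q [0.16 0.51 1.68 0.   0.95 0.2 ]
lane 67.2 -0.6
t 14.35 pos [533.3 125.5  35.6] psi 87.8 F [  0.5 -10.3   0.6] M [-1.71  0.12  0.12] gap 49.8 q [0.16 0.51 1.68 0.   0.96 0.2 ]
lane 68.4 -0.7
```

Contact felt at lane x of about 66.5. The catches should snap at about 71–73.

```bash
python3 -m handwheel '[[0.001,0,0,0],[0.0018,0,0,0]]'>/dev/null; python3 d.py; python3 -m handwheel '[[0.001,0,0,0],[0.0018,0,0,0]]'>/dev/null; python3 d.py;  python3 -m handwheel '[[0.001,0,0,0],[0.0015,0,0,0]]'>/dev/null; python3 d.py
```

```text
t 14.60 pos [533.5 126.4  35.6] psi 87.7 F [ -0.4 -11.6   1.8] M [-1.9   0.11  0.18] gap 49.8 q [ 0.17  0.51  1.68 -0.    0.96  0.21]
lane 69.3 -0.8
t 14.85 pos [533.6 127.1  35.7] psi 87.7 F [ -0.8 -11.7   1.5] M [-2.    0.16  0.16] gap 49.8 q [ 0.17  0.51  1.68 -0.    0.96  0.21]
lane 70.0 -0.9
t 15.10 pos [533.6 127.5  35.7] psi 87.7 F [ -0.8 -13.2   0.9] M [-2.09  0.26  0.17] gap 50.0 q [ 0.17  0.51  1.68 -0.01  0.96  0.21]
lane 70.4 -0.9
```

```bash
python3 -m handwheel '[[0.0015,0,0,0],[0.0023,0,0,0]]'>/dev/null; python3 d.py; python3 -m handwheel '[[0.0015,0,0,0],[0.0023,0,0,0]]'>/dev/null; python3 d.py; python3 -c "
from h import *
s=cams.camera('side')[:,:,::-1];cv2.imwrite('pics/c7.png',crop(s,250,140,320,200,8))"
```

```text
t 15.35 pos [533.8 128.6  35.8] psi 87.7 F [ -1.7 -14.   -0.5] M [-2.14  0.28  0.16] gap 49.8 q [ 0.17  0.51  1.67 -0.01  0.96  0.22]
lane 71.5 -1.0
t 15.60 pos [534.  129.6  35.9] psi 87.7 F [ -1.2 -16.    1.1] M [-2.39  0.15  0.19] gap 49.9 q [ 0.18  0.51  1.67 -0.01  0.96  0.22]
lane 72.5 -1.2
```

View pics/c7.png

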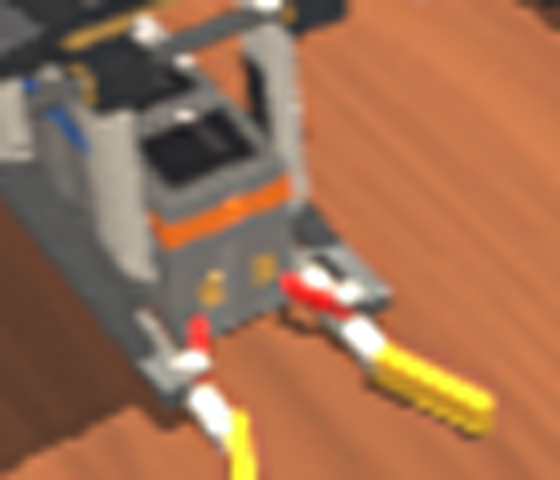

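```bash
python3 -m handwheel '[[0.0015,0,0,0],[0.0025,0,0,0]]'>/dev/null; python3 d.py; python3 -m handwheel '[[0.0012,0,0,0],[0.0004,0,0,0],[-0.0004,0,0,0],[-0.0004,0,0,0]]'>/dev/null; python3 d.py;python3 -m handwheel '[[-0.0005,0,0,0],[-0.001,0,0,0],[-0.001,0,0,0]]'>/dev/null; python3 d.py; python3 -c "
from h import *
s=cams.camera('side')[:,:,::-1];cv2.imwrite('pics/c8.png',crop(s,250,140,320,200,8))"
```

```text
t 15.90 pos [534.1 130.7  35.9] psi 87.7 F [ -2.  -17.3   1.9] M [-2.59  0.2   0.17] gap 49.9 q [ 0.18  0.52  1.67 -0.01  0.96  0.22]
lane 73.6 -1.3
t 16.40 pos [534.  129.2  35.9] psi 87.7 F [ -0.8 -11.2  -0.3] M [-1.86  0.16  0.22] gap 49.9 q [ 0.18  0.52  1.67 -0.01  0.96  0.22]
lane 72.1 -1.2
t 16.77 pos [533.9 127.5  35.9] psi 87.7 F [-0.  -8.6 -0.2] M [-1.44  0.17  0.2 ] gap 50.0 q [ 0.17  0.51  1.67 -0.02  0.96  0.22]
lane 70.4 -1.2
```

View pics/c8.png

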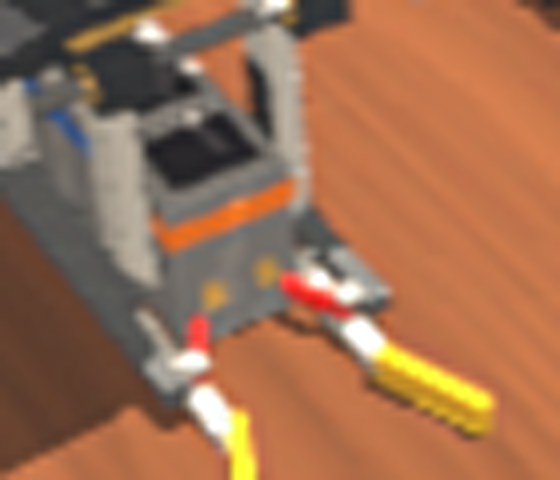

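```bash
python3 -m handwheel '[[-0.0005,0,0,0],[-0.001,0,0,0],[-0.001,0,0,0]]'>/dev/null; python3 d.py; python3 -m handwheel '[[-0.0005,0,0,0],[-0.001,0,0,0],[-0.001,0,0,0]]'>/dev/null; python3 d.py
```

```text
t 17.20 pos [533.9 126.6  35.9] psi 87.7 F [-0.5 -2.7 -0.8] M [-0.25  0.14  0.13] gap 50.0 q [ 0.17  0.51  1.67 -0.02  0.96  0.22]
lane 69.5 -1.2
t 17.57 pos [533.9 126.   36. ] psi 87.7 F [ 0.5  4.5 -1.3] M [1.11 0.11 0.  ] gap 50.0 q [ 0.17  0.51  1.67 -0.01  0.96  0.22]
lane 68.9 -1.3
```

The force fell steeply and then reversed to +4.5 N with no further travel, so the catches are holding. I'll relieve the pull, release and lift clear.

```bash
python3 -m handwheel '[[0.0006,0,0,0],[0.001,0,0,0],[0.001,0,0,0]]'>/dev/null; python3 d.py; python3 -m handwheel '[[0,0,0,0],[0,0,0,0],[0,0,0,0],[0,0,0,0],[0,0,0,0]]' 0 >/dev/null; python3 d.py
```

```text
t 17.95 pos [533.9 126.3  36. ] psi 87.7 F [-0.5 -5.   1. ] M [-0.67  0.17 -0.04] gap 50.1 q [ 0.17  0.51  1.67 -0.02  0.96  0.22]
lane 69.3 -1.3
t 18.57 pos [534.  126.4  36. ] psi 87.7 F [0.3 0.1 1. ] M [-0.06  0.16 -0.05] gap 93.4 q [ 0.17  0.51  1.67 -0.02  0.96  0.22]
lane 69.3 -1.3
```

Released. I'll lift straight up, move back out of the cameras' view and inspect.

```bash
python3 -m handwheel '[[0,0,-0.02,0],[0,0,-0.05,0],[0,0,-0.1,0],[0,0,-0.15,0],[0,0,-0.2,0]]'>/dev/null; python3 -m handwheel '[[-0.06,0,0,0],[-0.12,0,0,0],[-0.18,0,0,0],[-0.24,0,0,0],[-0.3,0,0,0]]'>/dev/null; python3 -m handwheel '[[0,0,0,0],[0,0,0,0]]'>/dev/null; python3 d.py
python3 - <<'E'
from h import *
t=cams.camera("top")[:,:,::-1].copy(); s=cams.camera("side")[:,:,::-1].copy()
cv2.imwrite('pics/t9.png',t);cv2.imwrite('pics/s9.png',s)
o=np.zeros((600,800,3),np.uint8)
o[:300]=crop(t,175,180,335,240,5)
o[300:,:480]=crop(s,210,125,290,175,6)[:300]
o[300:500,480:]=cv2.resize(t,(320,200))
cv2.imwrite('pics/c9.png',o)
E
```

```text
t 20.07 pos [ 522.6 -172.2  242.1] psi 87.7 F [ 0.1  0.5 -0.9] M [-0.11  0.08  0.01] gap 94.4 q [-0.38  0.28  1.48 -0.02  1.38 -0.33]
lane -229.5 -1.9
```

View pics/c9.png

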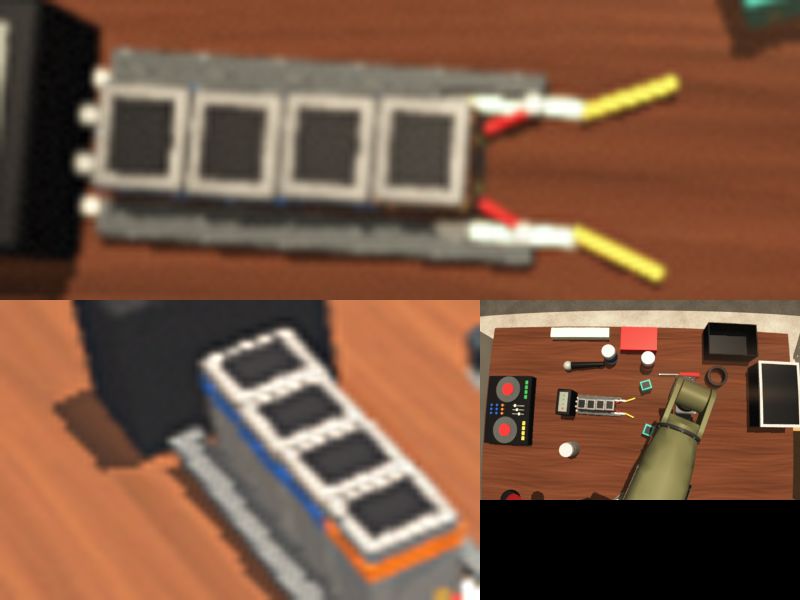

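Both catches sit behind brick4's rear face at (490,125) and (490,207), and the four tops form one closed, straight row. One numeric check, then I'll hand in.

```bash
python3 - <<'E'
from m import *
P=T([[141,137],[234,143],[326,147],[422,152]],70,175,180,5); print("FINAL lane",lane(P).round(1).tolist(),np.linalg.norm(np.diff(P,axis=0),axis=1).round(1))
from cell import manip
L=lane(P)
if (abs(L[:,1])<7).all() and (L[:3,0]>90).all() and L[3,0]>50: print(manip.sign_off())
E
```

```text
beam [[584.7 288.4]
 [576.5  76.4]
 [493.5 290.9]
 [484.9  79.5]]
dir deg 87.7194652320638 width 91.21106676654799 91.57659360758501
wing [[562.7  55.8]
 [500.2  58.5]
 [577.2   9.9]
 [482.   14.3]] 62.57430196017202 95.21363601363741
mouth [529.87753759  57.23068965]
wing lane [[ -0.1 -32.9]
 [  0.1  29.7]
 [-45.4 -49.1]
 [-44.8  46.1]]
beam lane [[233.2 -45.6]
 [ 21.  -45.8]
 [232.   45.6]
 [ 20.4  45.8]]
plate [[232.  -23.3]
 [228.   18.3]]
1 [530.1  42.4] [[-14.8  -0.8]] [47.4 44.1 48.7 42.6] [[8.6, -23.4], [-35.4, -26.2], [-37.5, 22.5], [5.1, 23.9]]
2 [530.   -3.6] [[-60.8  -2.6]] [48.7 42.6 48.7 42.9] [[-37.8, -25.4], [-80.3, -28.2], [-84.0, 20.3], [-41.2, 23.1]]
3 [533.7 -51.1] [[-108.1   -8.1]] [50.2 41.7 48.7 40.2] [[-84.8, -30.8], [-126.3, -34.5], [-130.7, 14.0], [-90.8, 18.9]]
4 [ 512.2 -319.3] [47.5 39.7 49.2 40.4] [-159.7  112.3   21.1  -70.1] [[ 541.7 -329.8]
 [ 497.2 -346.2]
 [ 482.1 -309.5]
 [ 528.  -291.8]]
FINAL lane [[201.8, 0.5], [157.5, 0.4], [114.1, -0.6], [69.0, -1.2]] [44.3 43.4 45. ]
the job is handed in; nothing more can be done
None
```

I set the orange brick behind the three blue ones and used it to slide the row into the dock. I felt the plate at about 66.5 mm past the mouth and pressed until the catches snapped. The wrist force peaked at about 17 N in the readings. I then released, lifted clear and handed the job in at about 20 s of the 72 s allowed.

**Position:** The last pictures put the brick centres at x = 202, 158, 114 and 69 mm past the mouth. All are within 1.2 mm of the centre line, with neighbours 43–45 mm apart.

**Catches:** Both sit behind brick4's rear face. As I backed off, the force fell sharply and then reversed to +4.5 N with almost no further travel, so the catches carry the load.

**Uncertain:**
- **Contact force:** I could not measure it between the bricks after release. From the plate's compression of 3 to 4 mm I estimate 8 to 9 N at the plate, against the 2.2 N needed.
- **Seating depth:** The catches seemed to hold about 1 mm short of the stated 4 to 6 mm compression, which is within measuring error.
- **Bystanders:** They look unmoved in the overview picture. I did not measure them one by one.

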